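# Load the parts-washer lift with the sawn blanks

## Task

Stand the three solid sawn blanks (round, square and flat bar) upright in the nests of the parts-washer tray, each in the nest with the recess of its own shape and right down on the recess floor. Only when all three are in and let go, with the tray still raised, press the tray down by its black push pad until it catches at the bottom and stays there. The two hollow tube offcuts are not for washing: leave them standing where they are, and finish with your hand clear.

Things in the scene. Friction and masses are not known exactly. Their poses are not given: they have to be found in the camera images.
- round_blank_mid (a point): Solid round bar blank, bare aluminium, 40 mm diameter, 60 mm tall, standing on its sawn end, about 200 g. This point is its centre, half-way up (30 mm above its foot). It may stand at any turn, on the steel table at z = 0.
- square_blank_mid (a point): Solid square bar blank, bare aluminium, 36 x 36 mm, 60 mm tall, standing on end, about 210 g; x and y axes are square to its side faces. This point is its centre, half-way up (30 mm above its foot). It may stand at any turn, on the steel table at z = 0.
- flat_blank_mid (a point): Solid flat-bar blank, bare aluminium, 56 mm (along its x axis) by 25 mm (along its y axis), 60 mm tall, standing on end, about 225 g. This point is its centre, half-way up (30 mm above its foot). It may stand at any turn, on the steel table at z = 0.
- round_tube_mid (a point): Look-alike that stays: hollow round tube offcut, aluminium, 40 mm outside diameter, open 33 mm bore seen from above, 60 mm tall, standing. This point is its centre, half-way up (30 mm above its foot). It may stand at any turn, on the steel table at z = 0.
- square_tube_mid (a point): Look-alike that stays: hollow square tube offcut, aluminium, 36 x 36 mm outside, 3 mm wall, open from above, 60 mm tall, standing; axes square to its faces. This point is its centre, half-way up (30 mm above its foot). It may stand at any turn, on the steel table at z = 0.
- nest_round_floor (a point): Grey plastic nest, 88 x 88 x 9 mm, loose in one of three seats (96 mm apart; differs at each start) of the washer's lift tray; black-floored recess 5 mm deep, round, 57 mm diameter. This point: centre of the recess floor, where the middle of the round blank's foot belongs. x and y axes run along the nest's and tray's edges.
- nest_square_floor (a point): Grey plastic nest, 88 x 88 x 9 mm, loose in one of three seats (96 mm apart; differs at each start) of the washer's lift tray; black-floored recess 5 mm deep, square, 54 x 54 mm with sides along the nest's edges. This point: centre of the recess floor, where the middle of the square blank's foot belongs. x and y axes run along the nest's and tray's edges.
- nest_flat_floor (a point): Grey plastic nest, 88 x 88 x 9 mm, loose in one of three seats (96 mm apart; differs at each start) of the washer's lift tray; black-floored recess 5 mm deep, oblong, 75 mm along its x axis and 44 mm along its y axis. This point: centre of the recess floor, where the middle of the flat blank's foot belongs. x and y axes run along the nest's and tray's edges; the blank's long side goes along x.
- lift_pad (a point): Centre of the top of the black mushroom push pad, 42 mm diameter, in the fourth seat of the lift tray. The tray, 196 mm square, rides in the blue tank, 214 mm square, walls up to 78 mm, fixed at a different place and turn each start. Raised, the tray floor is 75 mm, the recess floors 79 mm and this pad 150 mm above the table.
- lift_tray (a joint): Sprung lift tray: 0 raised (at the start), 0.030 m fully down. Pressed straight down on the pad. When loaded its over-centre spring resists with 15 to 22 N, most at first, and lifts it back if let go early; beyond 15 mm of travel (sooner when loaded) it catches: runs down by itself and stays. It cannot be raised again by the pad. The load alone does not sink it.
Things that resemble listed ones, but are neither listed nor needed, are in the scene too. Leave any brown or purple look-alike of the part that bears round_blank_mid alone.

How it is judged:
By the outcome, as a careful person would: the job done as asked, in the order asked, and still so for the second after the job is handed in, with the robot touching nothing.
It also fails if it takes over 96 s, if anything falls off the work surface, if the arm or the gripper's body presses on something with over 40 N, if the wrist force passes 120 N, or if a joint passes its speed limit or range.

## Robot

A 6-joint arm with a two-finger parallel gripper is mounted at the origin on the work surface. World frame = base frame: x ahead of the robot, y to its left, z up, the work surface at z = 0. Lengths are in m, angles in rad, forces in N, time in s.
With the tool pointing down it reaches from about 0.25 to 0.725 m from the base axis. Payload 4 kg.
Tool frame: the origin (TCP) lies midway between the tips of the shut fingers; the grasp point (between the pads) lies 19 mm behind it; z points along the fingers, y is the line along which they close (so a half turn about z gives the same grasp; the last joint's range is limited). The gripper opens to 85 mm and grips with 20 to 120 N. Pads are 22 mm wide; open, the fingers measure 114 mm over their backs; the gripper's body (76 mm by 85 mm) begins 54 mm behind the grasp point. The pads swing forward as they close: fully open they stand 13 mm farther back than shut.
Start: joints at [1.321, 0.241, 0.005, 1.335, 0, 1.571], TCP at [0.124, 0.484, 0.231] pointing down, gripper open.
Joint ranges: [-2.72, 2.72], [-1.05, 1.87], [-1.09, 1.28], [-1.99, 2.15], [-1.42, 1.44], [-3.14, 3.14]. Speed limits (rad/s): [2.79, 2.79, 3.14, 3.14, 3.14, 3.14].

## Interface

Orientations are given as a unit quaternion [w, x, y, z].
In Python, from plant import r, read_camera gives the robot as it stands.
- The arm moves only by the tool play_rows, never from a script. Its argument "commands" is a list of rows, each an object with "travel": the shift along the world's x, y, z in cm, a list of three; "twist": the turn about the world's z in rad; "jaw": the closure in counts, from 0 (fully open) to 255 (shut). In form: [{"travel": [tx, ty, tz], "twist": twist, "jaw": jaw}, ...]. A call has 1 to 20 rows; each row shifts and turns the commanded pose from where the row before left it; what a row does not reach is not made up. A row lasts 1/10 s, in which the tool goes at most 50 mm and 8.59 degrees, less where a joint would pass 70% of its speed; a pose out of reach is approached as far as the arm can. A call with a gripper value outside its range is refused whole. The fingers move at their own pace and stop on an object; "newtons" is the grip in N (left out, the last holds). Time passes only in rows, so rows that do not move let the fingers close. It gives the time, the measured TCP pose, the force, the opening and the grip force at its end, in the units of the state.
- r.state(): the state, without advancing time (a new reading comes with each control period).
- read_camera(name): name is "side" or "top"; returns a dict with "image" (400x640x3 uint8, red, green, blue), "fx", "fy", "cx", "cy" (pixels), "origin" and "orientation" of the camera in the world. Camera axes: x right, y down, z forward; pixel columns grow to the right and rows downward; lengths in m; the calibration is good to about 2 mm. A picture is of the moment at which its call begins. There is no depth.
- r.job_done(): hands the job in; it is judged then, once.
The state is a dict: "t": time; "joint_pos": joint angles; "qd": joint speeds; "joint_efforts": joint torques, N m; "tcp_pos": TCP position; "ee_rot": TCP orientation; "force": force on the tool from outside, world axes, zero at the start; "ft_torque": the same for the moment, N m; "grip_width": finger opening in m; "grasp_force": force on a finger pad.
Only numpy, scipy, OpenCV 4.12 (cv2) and the standard library are available. Lean on these libraries where they do the work, as an engineer would, in place of code of your own. Each camera call takes 0.05 s, during which the arm holds its last target. There are 200 camera calls.

## Working session

There is one attempt and no reset: what is moved stays moved. The work goes in short steps, Python scripts to look and compute and a tool call to move; the robot and the scene stay as the last step left them, time stands still between calls to the robot, and variables do not carry over. Pictures are saved under pics/ and viewed, at most 14 in all, crops included, and the job is handed in when it is done.

Besides the shell and the picture viewer there is one more tool, called after ">>>" as name(argument=value, ...), one argument or row to a line, values as JSON. play_rows: Moves the arm, as the interface text tells. Its arguments: {"type":"object","properties":{"commands":{"type":"array"},"newtons":{"type":"number"}},"required":["commands"]}

```bash
mkdir -p pics; ls; python3 - <<'E'
from plant import r, read_camera
import cv2
for n in("top","side"):
    c=read_camera(n); cv2.imwrite(f"pics/{n}0.png",c["image"][:,:,::-1])
    print(n,{k:v for k,v in c.items() if k!="image"})
print(r.state())
E
```

```text
pics
top {'fx': 428.74775962835884, 'fy': 428.74775962835884, 'cx': 318.9408866875031, 'cy': 202.73782221845744, 'origin': array([ 0.35552188, -0.04409255,  1.28930644]), 'orientation': array([ 0.06403528, -0.69801114,  0.71050897, -0.06210413])}
side {'fx': 513.4315845204642, 'fy': 513.4315845204642, 'cx': 318.73165066919347, 'cy': 198.33773453347914, 'origin': array([ 0.54727261, -0.9877089 ,  0.69115239]), 'orientation': array([-0.4821835 ,  0.87596448, -0.01261062,  0.00512687])}
{'t': 0.1, 'joint_pos': array([ 1.32101058e+00,  2.41311932e-01,  3.83676647e-03,  1.33519345e+00,
       -1.71929186e-05,  1.57079165e+00]), 'qd': array([-1.00530536e-03, -2.38585850e-03,  3.18736013e-03, -6.75321091e-05,
        7.06646150e-04, -3.45481193e-04]), 'joint_efforts': array([-3.94223662e-04, -3.73138225e+01,  2.53009969e+01,  1.08519854e-02,
        1.05207405e-05, -1.14987068e-05]), 'tcp_pos': array([0.12346142, 0.48392554, 0.23050635]), 'ee_rot': array([-1.08086520e-04,  1.24566057e-01,  9.92210875e-01, -9.29921754e-04]), 'force': array([-0.02181331, -0.51278024, -0.79982363]), 'ft_torque': array([ 0.0378397 , -0.00569184,  0.03622967]), 'grasp_force': 0.0, 'grip_width': 0.0851964491005934}
```

View pics/top0.png

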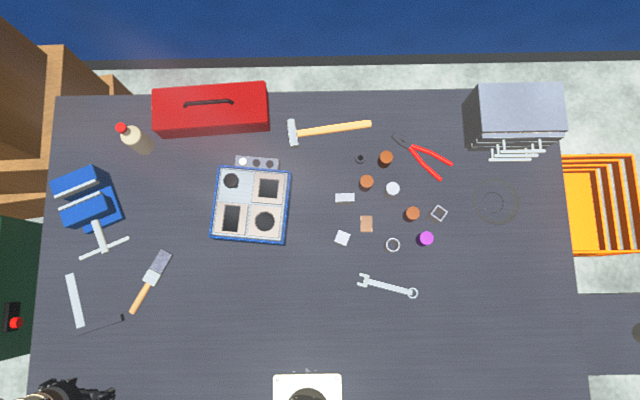

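View pics/side0.png

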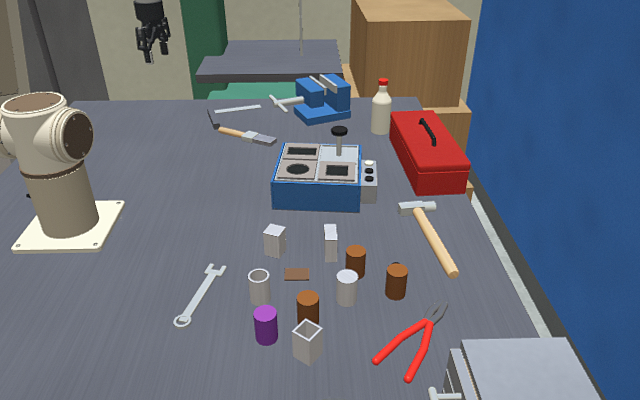

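The top view shows the solid blanks: square at about (342,238), flat (345,197), round (393,188). Tubes are at (393,245) and (439,213). In the tray the pad is at (231,181), square nest (269,188), flat nest (232,218) and round nest (264,221).

```bash
python3 - <<'E'
import cv2,numpy as np
i=cv2.imread("pics/top0.png")
a=cv2.resize(i[150:250,200:300],None,fx=5.5,fy=5.5,interpolation=cv2.INTER_CUBIC)
cv2.imwrite("pics/tray.png",a)
b=cv2.resize(i[165:265,325:455],None,fx=6,fy=6,interpolation=cv2.INTER_CUBIC)
cv2.imwrite("pics/parts.png",b[:600])
E
```

```text
(no output)
```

View pics/tray.png

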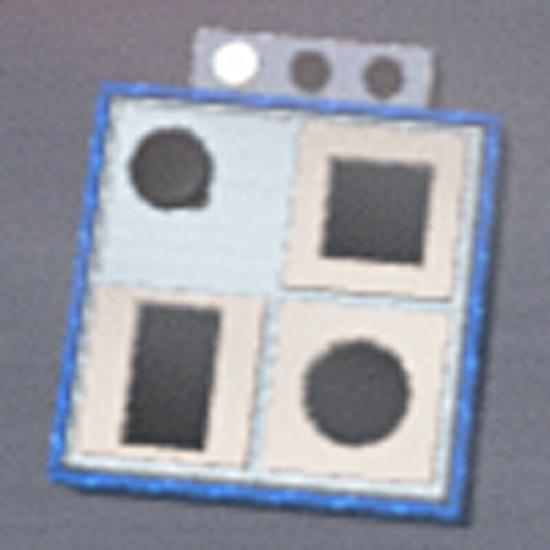

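View pics/parts.png

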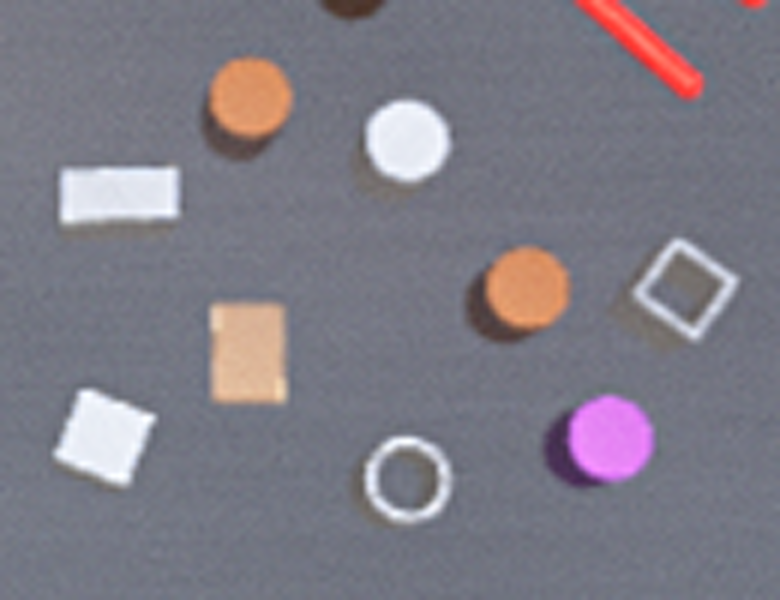

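The crops confirm it: solid tops at (120,195) flat, (105,438) square and (407,140) round, with all three nest recesses and the pad clearly visible. I'll measure them by segmentation.

```bash
cat > h.py <<'E'
import numpy as np, cv2
from scipy.spatial.transform import Rotation as R
from plant import r, read_camera
def bp(c,uv,z):
    uv=np.atleast_2d(uv); q=c["orientation"]
    d=np.c_[(uv[:,0]-c["cx"])/c["fx"],(uv[:,1]-c["cy"])/c["fy"],np.ones(len(uv))]
    d=R.from_quat(np.r_[q[1:],q[0]]).apply(d)
    return c["origin"]+d*((z-c["origin"][2])/d[:,2])[:,None]
def blobs(c,mask,roi,z,amin):
    x0,y0,x1,y1=roi; k=4
    m=cv2.resize(mask[y0:y1,x0:x1].astype(np.float32),None,fx=k,fy=k,interpolation=cv2.INTER_CUBIC)>.5
    for cn in cv2.findContours(m.astype(np.uint8),cv2.RETR_EXTERNAL,cv2.CHAIN_APPROX_NONE)[0]:
        if cv2.contourArea(cn)<amin*k*k: continue
        uv=(cn[:,0]+.5)/k-.5+[x0,y0]
        P=bp(c,uv,z)[:,:2]*1000
        (cx,cy),(w,h),a=cv2.minAreaRect(P.astype(np.float32))
        M=cv2.moments(P.astype(np.float32)[:,None])
        print("px",uv.mean(0).round(1),"rect c",np.round([cx,cy],1),"cent",np.round([M['m10']/M['m00'],M['m01']/M['m00']],1),"size",np.round([w,h],1),"ang",round(a,1))
E
python3 - <<'E'
from h import *
c=read_camera("top"); I=c["image"].astype(float); mn=I.min(2); mx=I.max(2)
print("parts"); 
for n,roi in dict(sq=(328,225,358,252),flat=(330,188,360,206),rnd=(383,177,403,200),rtube=(383,233,405,256),stube=(427,202,452,224)).items():
    print(n); blobs(c,np.clip((mn-130)/160+.12,0,1) if 0 else (mn>165),roi,.06,20)
print("recess"); blobs(c,mx<140,(222,172,285,236),.0835,60)
print("pad"); blobs(c,mx<120,(220,170,242,190),.15,40)
print("tank"); blobs(c,(I[:,:,2]-I[:,:,0]>60),(205,160,297,250),.078,200)
E
```

```text
parts
sq
px [342.1 237.4] rect c [ 475.1 -106.9] cent [ 475.2 -107.1] size [40.  40.2] ang 66.6
flat
px [344.4 196.9] rect c [ 593.2 -117.6] cent [ 593.7 -116.9] size [57.9 26. ] ang 89.0
rnd
px [392.4 188.1] rect c [ 617.5 -258.9] cent [ 617.5 -258.7] size [40.6 38.2] ang 88.9
rtube
px [392.6 244.4] rect c [ 452.3 -251. ] cent [ 452.5 -251.2] size [39.8 39.3] ang 89.0
stube
px [438.9 212.7] rect c [ 542.2 -389.5] cent [ 542.3 -389.5] size [39.7 40.4] ang 50.8
recess
px [264.4 221. ] rect c [523.5 112.7] cent [523.5 112.9] size [53.1 55.8] ang 44.7
px [230.5 218.4] rect c [533.7 208.7] cent [533.5 208.8] size [45.  75.2] ang 83.6
px [267.9 188.1] rect c [619.  103.1] cent [619. 103.] size [54.5 54.6] ang 83.4
px [230.9 180.7] rect c [643.2 210.2] cent [642.9 210.7] size [42.9 40.7] ang 89.0
pad
px [231.  180.7] rect c [627.3 197.3] cent [627.  196.6] size [38.2 38.5] ang 89.0
tank
px [249.8 204.4] rect c [575.6 155.7] cent [575.5 155.7] size [218.2 218.1] ang 83.9
```

>>> play_rows(
  commands=[
    {"travel": [1.95, -3.28, -0.4], "twist": -0.009, "jaw": 0},
    {"travel": [1.95, -3.28, -0.4], "twist": -0.009, "jaw": 0},
    {"travel": [1.95, -3.28, -0.4], "twist": -0.009, "jaw": 0},
    {"travel": [1.95, -3.28, -0.4], "twist": -0.009, "jaw": 0},
    {"travel": [1.95, -3.28, -0.4], "twist": -0.009, "jaw": 0},
    {"travel": [1.95, -3.28, -0.4], "twist": -0.009, "jaw": 0},
    {"travel": [1.95, -3.28, -0.4], "twist": -0.009, "jaw": 0},
    {"travel": [1.95, -3.28, -0.4], "twist": -0.009, "jaw": 0},
    {"travel": [1.95, -3.28, -0.4], "twist": -0.009, "jaw": 0},
    {"travel": [1.95, -3.28, -0.4], "twist": -0.009, "jaw": 0},
    {"travel": [1.95, -3.28, -0.4], "twist": -0.009, "jaw": 0},
    {"travel": [1.95, -3.28, -0.4], "twist": -0.009, "jaw": 0},
    {"travel": [1.95, -3.28, -0.4], "twist": -0.009, "jaw": 0},
    {"travel": [1.95, -3.28, -0.4], "twist": -0.009, "jaw": 0},
    {"travel": [1.95, -3.28, -0.4], "twist": -0.009, "jaw": 0},
    {"travel": [1.95, -3.28, -0.4], "twist": -0.009, "jaw": 0},
    {"travel": [1.95, -3.28, -0.4], "twist": -0.009, "jaw": 0},
    {"travel": [1.95, -3.28, -0.4], "twist": -0.009, "jaw": 0},
    {"travel": [0, 0, 0], "twist": 0, "jaw": 0},
    {"travel": [0, 0, 0], "twist": 0, "jaw": 0},
  ],
  newtons=60,
)

```text
t: 2.15
tcp_pos: [0.4741, -0.1063, 0.1586]
ee_rot: [-0.001, 0.205, 0.979, 0.0]
force: [0.1, 0.9, 0.1]
grip_width: 0.0856
grasp_force: 0.0
```

```bash
cat >> h.py <<'E'
def st():
    s=r.state(); q=s["ee_rot"]; y=R.from_quat(np.r_[q[1:],q[0]]).apply([0,1,0])
    print("t",s["t"],"tcp mm",(s["tcp_pos"]*1000).round(1),"yaw",np.degrees(np.arctan2(y[1],y[0])).round(1),"q",s["joint_pos"].round(2),"F",s["force"].round(1),"w",round(s["grip_width"]*1000,1),"g",round(s["grasp_force"],1))
E
python3 -c "from h import *; st()"
```

```text
t 2.15 tcp mm [ 474.1 -106.3  158.6] yaw 66.3 q [-0.22  0.26 -0.16  1.15  0.    0.19] F [0.1 0.9 0.1] w 85.6 g 0.0
```

>>> play_rows(
  commands=[
    {"travel": [0.1, -0.05, -3.5], "twist": 0, "jaw": 0},
    {"travel": [0, 0, -3.5], "twist": 0, "jaw": 0},
    {"travel": [0, 0, -3.5], "twist": 0, "jaw": 0},
    {"travel": [0, 0, -2.5], "twist": 0, "jaw": 0},
    {"travel": [0, 0, -1.1], "twist": 0, "jaw": 0},
    {"travel": [0, 0, 0], "twist": 0, "jaw": 0},
    {"travel": [0, 0, 0], "twist": 0, "jaw": 255},
    {"travel": [0, 0, 0], "twist": 0, "jaw": 255},
    {"travel": [0, 0, 0], "twist": 0, "jaw": 255},
    {"travel": [0, 0, 0], "twist": 0, "jaw": 255},
    {"travel": [0, 0, 0], "twist": 0, "jaw": 255},
    {"travel": [0, 0, 0], "twist": 0, "jaw": 255},
    {"travel": [0, 0, 0], "twist": 0, "jaw": 255},
    {"travel": [0, 0, 0], "twist": 0, "jaw": 255},
  ],
)

```text
t: 3.55
tcp_pos: [0.4768, -0.1068, 0.0197]
ee_rot: [0.001, 0.205, 0.979, -0.0]
force: [0.1, 0.2, 6.6]
grip_width: 0.0354
grasp_force: 60.6
```

>>> play_rows(
  commands=[
    {"travel": [0, 0, 2], "twist": 0, "jaw": 255},
    {"travel": [0, 0, 4], "twist": 0, "jaw": 255},
    {"travel": [0, 0, 4], "twist": 0, "jaw": 255},
    {"travel": [0, 0, 4], "twist": 0, "jaw": 255},
    {"travel": [0, 0, 4], "twist": 0, "jaw": 255},
    {"travel": [1.42, 2.1, 0], "twist": 0.03, "jaw": 255},
    {"travel": [2.13, 3.15, 0], "twist": 0.05, "jaw": 255},
    {"travel": [2.13, 3.15, 0], "twist": 0.05, "jaw": 255},
    {"travel": [2.13, 3.15, 0], "twist": 0.05, "jaw": 255},
    {"travel": [2.13, 3.15, 0], "twist": 0.05, "jaw": 255},
    {"travel": [2.13, 3.15, 0], "twist": 0.05, "jaw": 255},
    {"travel": [1.42, 2.1, 0], "twist": 0.025, "jaw": 255},
    {"travel": [0.7, 1.05, 0], "twist": 0, "jaw": 255},
    {"travel": [0, 0, 0], "twist": 0, "jaw": 255},
    {"travel": [0, 0, 0], "twist": 0, "jaw": 255},
  ],
)

```text
t: 5.05
tcp_pos: [0.6167, 0.1027, 0.1978]
ee_rot: [-0.001, 0.054, 0.999, -0.001]
force: [0.5, 0.2, -3.2]
grip_width: 0.0352
grasp_force: 60.4
```

```bash
python3 -c "from h import *; st()"
```

```text
t 5.05 tcp mm [616.7 102.7 197.8] yaw 83.8 q [ 0.17  0.51  0.31  1.38 -0.    0.27] F [ 0.5  0.2 -3.2] w 35.2 g 60.4
```

>>> play_rows(
  commands=[
    {"travel": [0.2, 0, -3.0], "twist": 0, "jaw": 255},
    {"travel": [0, 0, -3.0], "twist": 0, "jaw": 255},
    {"travel": [0, 0, -2.0], "twist": 0, "jaw": 255},
    {"travel": [0, 0, -1.0], "twist": 0, "jaw": 255},
    {"travel": [0, 0, -0.4], "twist": 0, "jaw": 255},
    {"travel": [0, 0, -0.2], "twist": 0, "jaw": 255},
    {"travel": [0, 0, 0], "twist": 0, "jaw": 255},
    {"travel": [0, 0, 0], "twist": 0, "jaw": 255},
  ],
)

```text
t: 5.85
tcp_pos: [0.6203, 0.1036, 0.1037]
ee_rot: [0.001, 0.053, 0.999, 0.0]
force: [-0.6, -0.7, -1.0]
grip_width: 0.0356
grasp_force: 60.4
```

>>> play_rows(
  commands=[
    {"travel": [0, 0, -0.2], "twist": 0, "jaw": 255},
    {"travel": [0, 0, -0.1], "twist": 0, "jaw": 255},
    {"travel": [0, 0, 0], "twist": 0, "jaw": 255},
    {"travel": [0, 0, 0], "twist": 0, "jaw": 255},
  ],
)

```text
t: 6.25
tcp_pos: [0.6194, 0.1037, 0.0993]
ee_rot: [-0.0, 0.053, 0.999, -0.0]
force: [-0.3, -0.5, -2.1]
grip_width: 0.0353
grasp_force: 60.4
```

>>> play_rows(
  commands=[
    {"travel": [0, 0, -0.1], "twist": 0, "jaw": 255},
    {"travel": [0, 0, 0], "twist": 0, "jaw": 255},
    {"travel": [0, 0, 0], "twist": 0, "jaw": 255},
  ],
)

```text
t: 6.55
tcp_pos: [0.6197, 0.1036, 0.0988]
ee_rot: [0.0, 0.053, 0.999, 0.0]
force: [-1.0, -0.1, 1.9]
grip_width: 0.0354
grasp_force: 60.7
```

>>> play_rows(
  commands=[
    {"travel": [0, 0, 0], "twist": 0, "jaw": 90},
    {"travel": [0, 0, 0], "twist": 0, "jaw": 90},
    {"travel": [0, 0, 0], "twist": 0, "jaw": 90},
    {"travel": [0, 0, 0], "twist": 0, "jaw": 90},
    {"travel": [0, 0, 1.5], "twist": 0, "jaw": 90},
    {"travel": [0, 0, 3], "twist": 0, "jaw": 90},
    {"travel": [0, 0, 4], "twist": 0, "jaw": 60},
    {"travel": [0, 0, 3], "twist": 0, "jaw": 0},
    {"travel": [0, 0, 0], "twist": 0, "jaw": 0},
  ],
)

```text
t: 7.45
tcp_pos: [0.6224, 0.104, 0.2194]
ee_rot: [0.005, 0.053, 0.999, 0.001]
force: [0.4, 1.5, -0.4]
grip_width: 0.0852
grasp_force: 0.0
```

```bash
python3 -c "from h import *; st()"
```

```text
t 7.45 tcp mm [622.4 104.  219.4] yaw 83.9 q [ 0.17  0.5   0.36  1.42 -0.    0.27] F [ 0.4  1.5 -0.4] w 85.2 g 0.0
```

>>> play_rows(
  commands=[
    {"travel": [-0.26, -2.2, 0], "twist": -0.148, "jaw": 0},
    {"travel": [-0.26, -2.2, 0], "twist": -0.148, "jaw": 0},
    {"travel": [-0.26, -2.2, 0], "twist": -0.148, "jaw": 0},
    {"travel": [-0.26, -2.2, 0], "twist": -0.148, "jaw": 0},
    {"travel": [-0.26, -2.2, 0], "twist": -0.148, "jaw": 0},
    {"travel": [-0.26, -2.2, -2], "twist": -0.148, "jaw": 0},
    {"travel": [-0.26, -2.2, -2], "twist": -0.148, "jaw": 0},
    {"travel": [-0.26, -2.2, -2], "twist": -0.148, "jaw": 0},
    {"travel": [-0.26, -2.2, -2], "twist": -0.148, "jaw": 0},
    {"travel": [-0.26, -2.3, -2], "twist": -0.148, "jaw": 0},
    {"travel": [0, 0, 0], "twist": 0, "jaw": 0},
    {"travel": [0, 0, 0], "twist": 0, "jaw": 0},
    {"travel": [0, 0, 0], "twist": 0, "jaw": 0},
  ],
)

```text
t: 8.75
tcp_pos: [0.5941, -0.1168, 0.1139]
ee_rot: [0.0, 0.712, 0.702, 0.0]
force: [-0.9, 0.8, 0.0]
grip_width: 0.0854
grasp_force: 0.0
```

```bash
python3 -c "from h import *; st()"
```

```text
t 8.75 tcp mm [ 594.1 -116.8  113.9] yaw -0.8 q [-0.19  0.52  0.1   1.15  0.    1.39] F [-0.9  0.8  0. ] w 85.4 g 0.0
```

Good alignment; descend and grip.

>>> play_rows(
  commands=[
    {"travel": [0, 0, -3], "twist": 0, "jaw": 0},
    {"travel": [0, 0, -3], "twist": 0, "jaw": 0},
    {"travel": [0, 0, -2.5], "twist": 0, "jaw": 0},
    {"travel": [0, 0, -0.9], "twist": 0, "jaw": 0},
    {"travel": [0, 0, 0], "twist": 0, "jaw": 0},
    {"travel": [0, 0, 0], "twist": 0, "jaw": 255},
    {"travel": [0, 0, 0], "twist": 0, "jaw": 255},
    {"travel": [0, 0, 0], "twist": 0, "jaw": 255},
    {"travel": [0, 0, 0], "twist": 0, "jaw": 255},
    {"travel": [0, 0, 0], "twist": 0, "jaw": 255},
    {"travel": [0, 0, 0], "twist": 0, "jaw": 255},
    {"travel": [0, 0, 0], "twist": 0, "jaw": 255},
    {"travel": [0, 0, 0], "twist": 0, "jaw": 255},
    {"travel": [0, 0, 0], "twist": 0, "jaw": 255},
  ],
)

```text
t: 10.15
tcp_pos: [0.5943, -0.1176, 0.0204]
ee_rot: [0.001, 0.713, 0.701, 0.001]
force: [-0.4, 0.0, 6.1]
grip_width: 0.024
grasp_force: 59.5
```

```bash
python3 -c "from h import *; st()"
```

```text
t 10.15 tcp mm [ 594.3 -117.6   20.4] yaw -0.9 q [-0.2   0.61 -0.01  0.95  0.    1.39] F [-0.4  0.   6.1] w 24.0 g 59.5
```

>>> play_rows(
  commands=[
    {"travel": [0, 0, 2], "twist": 0, "jaw": 255},
    {"travel": [0, 0, 4], "twist": 0, "jaw": 255},
    {"travel": [0, 0, 4], "twist": 0, "jaw": 255},
    {"travel": [0, 0, 4], "twist": 0, "jaw": 255},
    {"travel": [0, 0, 4.5], "twist": 0, "jaw": 255},
    {"travel": [-0.3, 1.6, 0], "twist": 0.1, "jaw": 255},
    {"travel": [-0.6, 3.2, 0], "twist": 0.14, "jaw": 255},
    {"travel": [-0.6, 3.2, 0], "twist": 0.14, "jaw": 255},
    {"travel": [-0.6, 3.2, 0], "twist": 0.14, "jaw": 255},
    {"travel": [-0.6, 3.2, 0], "twist": 0.14, "jaw": 255},
    {"travel": [-0.6, 3.2, 0], "twist": 0.14, "jaw": 255},
    {"travel": [-0.6, 3.2, 0], "twist": 0.14, "jaw": 255},
    {"travel": [-0.6, 3.2, 0], "twist": 0.14, "jaw": 255},
    {"travel": [-0.6, 3.2, 0], "twist": 0.14, "jaw": 255},
    {"travel": [-0.6, 3.2, 0], "twist": 0.14, "jaw": 255},
    {"travel": [-0.4, 1.6, 0], "twist": 0.12, "jaw": 255},
    {"travel": [0, 0.6, 0], "twist": 0, "jaw": 255},
    {"travel": [0, 0, 0], "twist": 0, "jaw": 255},
    {"travel": [0, 0, 0], "twist": 0, "jaw": 255},
    {"travel": [0, 0, 0], "twist": 0, "jaw": 255},
  ],
)

```text
t: 12.15
tcp_pos: [0.5327, 0.2074, 0.2041]
ee_rot: [-0.0, 0.055, 0.999, -0.0]
force: [-0.6, 0.5, -3.0]
grip_width: 0.0245
grasp_force: 59.1
```

```bash
python3 -c "from h import *; st()"
```

```text
t 12.15 tcp mm [532.7 207.4 204.1] yaw 83.7 q [ 0.37  0.4   0.15  1.33 -0.    0.48] F [-0.6  0.5 -3. ] w 24.5 g 59.1
```

Foot-down TCP is expected at ≈ 99.4 mm; go to ~101 then feel.

>>> play_rows(
  commands=[
    {"travel": [0.1, 0.1, -3], "twist": 0, "jaw": 255},
    {"travel": [0, 0, -3], "twist": 0, "jaw": 255},
    {"travel": [0, 0, -2.5], "twist": 0, "jaw": 255},
    {"travel": [0, 0, -1.2], "twist": 0, "jaw": 255},
    {"travel": [0, 0, -0.6], "twist": 0, "jaw": 255},
    {"travel": [0, 0, 0], "twist": 0, "jaw": 255},
    {"travel": [0, 0, -0.1], "twist": 0, "jaw": 255},
    {"travel": [0, 0, -0.1], "twist": 0, "jaw": 255},
    {"travel": [0, 0, 0], "twist": 0, "jaw": 255},
    {"travel": [0, 0, 0], "twist": 0, "jaw": 255},
  ],
)

```text
t: 13.15
tcp_pos: [0.5338, 0.2098, 0.1]
ee_rot: [0.001, 0.053, 0.999, 0.0]
force: [0.1, -0.6, -2.6]
grip_width: 0.0245
grasp_force: 59.2
```

>>> play_rows(
  commands=[
    {"travel": [0, 0, -0.1], "twist": 0, "jaw": 255},
    {"travel": [0, 0, 0], "twist": 0, "jaw": 255},
    {"travel": [0, 0, 0], "twist": 0, "jaw": 255},
  ],
)

```text
t: 13.45
tcp_pos: [0.5339, 0.2098, 0.0994]
ee_rot: [0.001, 0.053, 0.999, 0.0]
force: [-1.1, -0.6, 5.6]
grip_width: 0.0247
grasp_force: 59.9
```

>>> play_rows(
  commands=[
    {"travel": [0, 0, 0], "twist": 0, "jaw": 120},
    {"travel": [0, 0, 0], "twist": 0, "jaw": 120},
    {"travel": [0, 0, 0], "twist": 0, "jaw": 120},
    {"travel": [0, 0, 0], "twist": 0, "jaw": 120},
    {"travel": [0, 0, 1.5], "twist": 0, "jaw": 120},
    {"travel": [0, 0, 3], "twist": 0, "jaw": 120},
    {"travel": [0, 0, 4], "twist": 0, "jaw": 60},
    {"travel": [0, 0, 3], "twist": 0, "jaw": 0},
    {"travel": [0, 0, 0], "twist": 0, "jaw": 0},
  ],
)

```text
t: 14.35
tcp_pos: [0.5363, 0.2107, 0.2187]
ee_rot: [0.005, 0.053, 0.999, 0.002]
force: [-0.4, -0.6, 0.6]
grip_width: 0.0848
grasp_force: 0.0
```

```bash
python3 -c "from h import *; st()"
```

```text
t 14.35 tcp mm [536.3 210.7 218.7] yaw 83.9 q [0.37 0.39 0.18 1.35 0.   0.48] F [-0.4 -0.6  0.6] w 84.8 g 0.0
```

>>> play_rows(
  commands=[
    {"travel": [0.6, -3.35, 0], "twist": 0.057, "jaw": 0},
    {"travel": [0.6, -3.35, 0], "twist": 0.057, "jaw": 0},
    {"travel": [0.6, -3.35, 0], "twist": 0.057, "jaw": 0},
    {"travel": [0.6, -3.35, 0], "twist": 0.057, "jaw": 0},
    {"travel": [0.6, -3.35, 0], "twist": 0.057, "jaw": 0},
    {"travel": [0.6, -3.35, 0], "twist": 0.057, "jaw": 0},
    {"travel": [0.6, -3.35, 0], "twist": 0.057, "jaw": 0},
    {"travel": [0.6, -3.35, 0], "twist": 0.057, "jaw": 0},
    {"travel": [0.6, -3.35, 0], "twist": 0.057, "jaw": 0},
    {"travel": [0.6, -3.35, -2], "twist": 0.057, "jaw": 0},
    {"travel": [0.6, -3.35, -2], "twist": 0.057, "jaw": 0},
    {"travel": [0.6, -3.35, -2], "twist": 0.057, "jaw": 0},
    {"travel": [0.6, -3.35, -2], "twist": 0.057, "jaw": 0},
    {"travel": [0.55, -3.3, -2], "twist": 0.057, "jaw": 0},
    {"travel": [0, 0, 0], "twist": 0, "jaw": 0},
    {"travel": [0, 0, 0], "twist": 0, "jaw": 0},
    {"travel": [0, 0, 0], "twist": 0, "jaw": 0},
  ],
)

```text
t: 16.05
tcp_pos: [0.6171, -0.2581, 0.1135]
ee_rot: [0.0, -0.339, 0.941, 0.0]
force: [-0.2, 0.6, 0.6]
grip_width: 0.0854
grasp_force: 0.0
```

```bash
python3 - <<'E'
from h import *
st()
c=read_camera("top"); cv2.imwrite("pics/t2.png",cv2.resize(c["image"][145:265,200:460,::-1],None,fx=3,fy=3,interpolation=cv2.INTER_CUBIC))
E
```

```text
t 16.05 tcp mm [ 617.1 -258.1  113.5] yaw 129.6 q [-0.4   0.64  0.32  1.25  0.   -1.09] F [-0.2  0.6  0.6] w 85.4 g 0.0
```

View pics/t2.png

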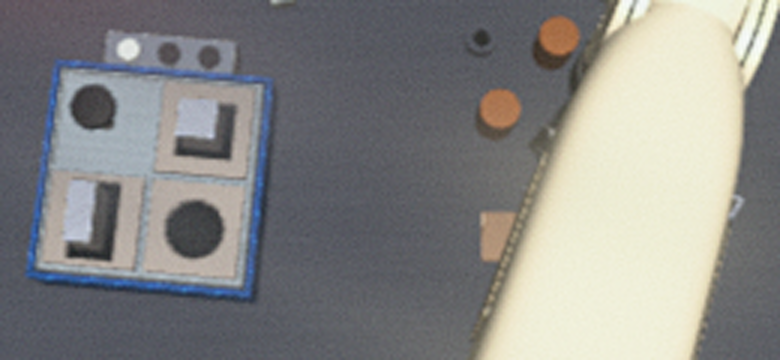

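Square and flat blanks stand inside their recesses (tops at crop (200,118), (81,210), offset by parallax). Now the round one.

>>> play_rows(
  commands=[
    {"travel": [0, 0, -3], "twist": 0, "jaw": 0},
    {"travel": [0, 0, -3], "twist": 0, "jaw": 0},
    {"travel": [0, 0, -2.5], "twist": 0, "jaw": 0},
    {"travel": [0, 0, -0.9], "twist": 0, "jaw": 0},
    {"travel": [0, 0, 0], "twist": 0, "jaw": 0},
    {"travel": [0, 0, 0], "twist": 0, "jaw": 255},
    {"travel": [0, 0, 0], "twist": 0, "jaw": 255},
    {"travel": [0, 0, 0], "twist": 0, "jaw": 255},
    {"travel": [0, 0, 0], "twist": 0, "jaw": 255},
    {"travel": [0, 0, 0], "twist": 0, "jaw": 255},
    {"travel": [0, 0, 0], "twist": 0, "jaw": 255},
    {"travel": [0, 0, 0], "twist": 0, "jaw": 255},
    {"travel": [0, 0, 0], "twist": 0, "jaw": 255},
  ],
)

```text
t: 17.4
tcp_pos: [0.6182, -0.2594, 0.0212]
ee_rot: [0.001, -0.339, 0.941, -0.001]
force: [-0.5, 0.2, 5.5]
grip_width: 0.0388
grasp_force: 60.5
```

```bash
python3 -c "from h import *; st()"
```

```text
t 17.4 tcp mm [ 618.2 -259.4   21.2] yaw 129.6 q [-0.4   0.72  0.2   1.05  0.   -1.09] F [-0.5  0.2  5.5] w 38.8 g 60.5
```

>>> play_rows(
  commands=[
    {"travel": [0, 0, 2], "twist": 0, "jaw": 255},
    {"travel": [0, 0, 4], "twist": 0, "jaw": 255},
    {"travel": [0, 0, 4], "twist": 0, "jaw": 255},
    {"travel": [0, 0, 4], "twist": 0, "jaw": 255},
    {"travel": [0, 0, 4.5], "twist": 0, "jaw": 255},
    {"travel": [-0.4, 1.5, 0], "twist": 0, "jaw": 255},
    {"travel": [-0.8, 3.2, 0], "twist": 0, "jaw": 255},
    {"travel": [-0.8, 3.2, 0], "twist": 0, "jaw": 255},
    {"travel": [-0.8, 3.2, 0], "twist": 0, "jaw": 255},
    {"travel": [-0.8, 3.2, 0], "twist": 0, "jaw": 255},
    {"travel": [-0.8, 3.2, 0], "twist": 0, "jaw": 255},
    {"travel": [-0.8, 3.2, 0], "twist": 0, "jaw": 255},
    {"travel": [-0.8, 3.2, 0], "twist": 0, "jaw": 255},
    {"travel": [-0.8, 3.2, 0], "twist": 0, "jaw": 255},
    {"travel": [-0.8, 3.2, 0], "twist": 0, "jaw": 255},
    {"travel": [-0.8, 3.2, 0], "twist": 0, "jaw": 255},
    {"travel": [-0.7, 2.7, 0], "twist": 0, "jaw": 255},
    {"travel": [-0.3, 1, 0], "twist": 0, "jaw": 255},
    {"travel": [0, 0, 0], "twist": 0, "jaw": 255},
    {"travel": [0, 0, 0], "twist": 0, "jaw": 255},
  ],
)

```text
t: 19.4
tcp_pos: [0.523, 0.1124, 0.2041]
ee_rot: [-0.0, -0.339, 0.941, -0.0]
force: [0.1, -0.9, -2.2]
grip_width: 0.0389
grasp_force: 61.1
```

```bash
python3 -c "from h import *; st()"
```

```text
t 19.4 tcp mm [523.  112.4 204.1] yaw 129.6 q [ 0.21  0.32  0.05  1.29 -0.   -0.48] F [ 0.1 -0.9 -2.2] w 38.9 g 61.1
```

Expected contact at TCP ≈ 100.2.

>>> play_rows(
  commands=[
    {"travel": [0, 0, -3], "twist": 0, "jaw": 255},
    {"travel": [0, 0, -3], "twist": 0, "jaw": 255},
    {"travel": [0, 0, -2.5], "twist": 0, "jaw": 255},
    {"travel": [0, 0, -1.2], "twist": 0, "jaw": 255},
    {"travel": [0, 0, -0.5], "twist": 0, "jaw": 255},
    {"travel": [0, 0, 0], "twist": 0, "jaw": 255},
    {"travel": [0, 0, -0.1], "twist": 0, "jaw": 255},
    {"travel": [0, 0, -0.1], "twist": 0, "jaw": 255},
    {"travel": [0, 0, 0], "twist": 0, "jaw": 255},
    {"travel": [0, 0, 0], "twist": 0, "jaw": 255},
  ],
)

```text
t: 20.4
tcp_pos: [0.5233, 0.1132, 0.1009]
ee_rot: [0.001, -0.339, 0.941, -0.0]
force: [-0.3, -0.4, -3.4]
grip_width: 0.0385
grasp_force: 61.0
```

>>> play_rows(
  commands=[
    {"travel": [0, 0, -0.1], "twist": 0, "jaw": 255},
    {"travel": [0, 0, 0], "twist": 0, "jaw": 255},
    {"travel": [0, 0, 0], "twist": 0, "jaw": 255},
  ],
)

```text
t: 20.7
tcp_pos: [0.5234, 0.1132, 0.1002]
ee_rot: [0.001, -0.339, 0.941, -0.0]
force: [-1.2, -0.6, 5.1]
grip_width: 0.0389
grasp_force: 61.6
```

Contact; release and rise.

>>> play_rows(
  commands=[
    {"travel": [0, 0, 0], "twist": 0, "jaw": 80},
    {"travel": [0, 0, 0], "twist": 0, "jaw": 80},
    {"travel": [0, 0, 0], "twist": 0, "jaw": 80},
    {"travel": [0, 0, 0], "twist": 0, "jaw": 80},
    {"travel": [0, 0, 1.5], "twist": 0, "jaw": 80},
    {"travel": [0, 0, 3], "twist": 0, "jaw": 80},
    {"travel": [0, 0, 4], "twist": 0, "jaw": 80},
    {"travel": [0, 0, 4], "twist": 0, "jaw": 255},
    {"travel": [-4, -4, 0], "twist": 0, "jaw": 255},
    {"travel": [-4, -4, 0], "twist": 0, "jaw": 255},
    {"travel": [-4, -4, 0], "twist": 0, "jaw": 255},
    {"travel": [0, 0, 0], "twist": 0, "jaw": 255},
    {"travel": [0, 0, 0], "twist": 0, "jaw": 255},
  ],
)

```text
t: 22.0
tcp_pos: [0.4165, 0.0063, 0.2247]
ee_rot: [0.001, -0.338, 0.941, -0.0]
force: [0.3, -0.7, -0.0]
grip_width: 0.0003
grasp_force: 0.0
```

```bash
python3 - <<'E'
from h import *
st()
c=read_camera("top"); d=read_camera("side")
a=cv2.resize(c["image"][140:260,195:305,::-1],None,fx=3.6,fy=3.6,interpolation=cv2.INTER_CUBIC)
b=cv2.resize(d["image"][110:230,255:365,::-1],None,fx=3.6,fy=3.6,interpolation=cv2.INTER_CUBIC)
cv2.imwrite("pics/t3.png",np.hstack([a,b]))
E
```

```text
t 22.0 tcp mm [416.5   6.3 224.7] yaw 129.5 q [ 0.02  0.08 -0.21  1.28  0.   -0.67] F [ 0.3 -0.7 -0. ] w 0.3 g 0.0
```

View pics/t3.png

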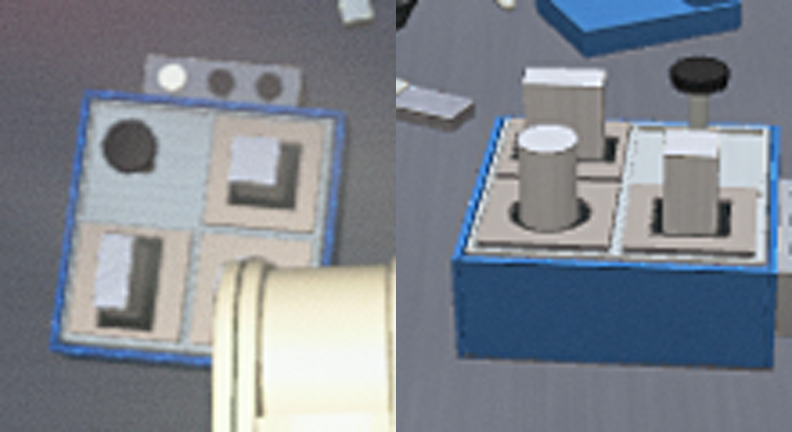

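All three stand in their recesses (side view right: round (548,180), flat (565,115), square (690,185)), tray raised. Now the pad.

>>> play_rows(
  commands=[
    {"travel": [2.65, 2.4, 0], "twist": 0, "jaw": 255},
    {"travel": [2.65, 2.4, 0], "twist": 0, "jaw": 255},
    {"travel": [2.65, 2.4, 0], "twist": 0, "jaw": 255},
    {"travel": [2.65, 2.4, 0], "twist": 0, "jaw": 255},
    {"travel": [2.65, 2.4, 0], "twist": 0, "jaw": 255},
    {"travel": [2.65, 2.4, 0], "twist": 0, "jaw": 255},
    {"travel": [2.65, 2.4, 0], "twist": 0, "jaw": 255},
    {"travel": [2.65, 2.4, 0], "twist": 0, "jaw": 255},
    {"travel": [0, 0, -2], "twist": 0, "jaw": 255},
    {"travel": [0, 0, -2], "twist": 0, "jaw": 255},
    {"travel": [0, 0, -2], "twist": 0, "jaw": 255},
    {"travel": [0, 0, 0], "twist": 0, "jaw": 255},
    {"travel": [0, 0, 0], "twist": 0, "jaw": 255},
  ],
)

```text
t: 23.4
tcp_pos: [0.629, 0.2001, 0.1635]
ee_rot: [-0.001, -0.339, 0.941, 0.0]
force: [-0.1, 0.2, 0.9]
grip_width: -0.0001
grasp_force: 0.0
```

```bash
python3 -c "from h import *; st()"
```

```text
t 23.4 tcp mm [629.  200.1 163.5] yaw 129.7 q [ 0.31  0.6   0.37  1.35  0.   -0.38] F [-0.1  0.2  0.9] w -0.1 g 0.0
```

Press in gentle steps to about 20 mm of travel.

>>> play_rows(
  commands=[
    {"travel": [0, -0.15, -1], "twist": 0, "jaw": 255},
    {"travel": [0, 0, -0.3], "twist": 0, "jaw": 255},
    {"travel": [0, 0, -0.2], "twist": 0, "jaw": 255},
    {"travel": [0, 0, -0.2], "twist": 0, "jaw": 255},
    {"travel": [0, 0, -0.2], "twist": 0, "jaw": 255},
  ],
)

```text
t: 23.9
tcp_pos: [0.6292, 0.1975, 0.1496]
ee_rot: [0.002, -0.339, 0.941, -0.0]
force: [-6.8, -1.5, 18.8]
grip_width: -0.0002
grasp_force: 8.8
```

>>> play_rows(
  commands=[
    {"travel": [0, 0, -0.2], "twist": 0, "jaw": 255},
    {"travel": [0, 0, -0.2], "twist": 0, "jaw": 255},
    {"travel": [0, 0, -0.2], "twist": 0, "jaw": 255},
    {"travel": [0, 0, -0.2], "twist": 0, "jaw": 255},
  ],
)

```text
t: 24.3
tcp_pos: [0.6291, 0.1975, 0.1409]
ee_rot: [0.002, -0.339, 0.941, 0.0]
force: [-3.6, -0.7, 6.7]
grip_width: 0.0005
grasp_force: 3.3
```

>>> play_rows(
  commands=[
    {"travel": [0, 0, -0.2], "twist": 0, "jaw": 255},
    {"travel": [0, 0, -0.2], "twist": 0, "jaw": 255},
    {"travel": [0, 0, -0.2], "twist": 0, "jaw": 255},
    {"travel": [0, 0, -0.2], "twist": 0, "jaw": 255},
    {"travel": [0, 0, -0.3], "twist": 0, "jaw": 255},
    {"travel": [0, 0, -0.3], "twist": 0, "jaw": 255},
    {"travel": [0, 0, -0.3], "twist": 0, "jaw": 255},
    {"travel": [0, 0, 0], "twist": 0, "jaw": 255},
    {"travel": [0, 0, 0], "twist": 0, "jaw": 255},
  ],
)

```text
t: 25.2
tcp_pos: [0.6289, 0.1975, 0.1201]
ee_rot: [-0.0, -0.339, 0.941, 0.0]
force: [0.8, 0.2, -0.3]
grip_width: 0.0002
grasp_force: 0.0
```

>>> play_rows(
  commands=[
    {"travel": [0, 0, 2], "twist": 0, "jaw": 255},
    {"travel": [0, 0, 4], "twist": 0, "jaw": 255},
    {"travel": [0, 0, 4], "twist": 0, "jaw": 255},
    {"travel": [-4, -2, 1], "twist": 0, "jaw": 255},
    {"travel": [-4, -4, 0], "twist": 0, "jaw": 255},
    {"travel": [-4, -4, 0], "twist": 0, "jaw": 255},
    {"travel": [-4, -4, 0], "twist": 0, "jaw": 255},
    {"travel": [-4, -4, 0], "twist": 0, "jaw": 255},
    {"travel": [-3, -4, 0], "twist": 0, "jaw": 255},
    {"travel": [0, -4, 0], "twist": 0, "jaw": 255},
    {"travel": [0, -4, 0], "twist": 0, "jaw": 255},
    {"travel": [0, 0, 0], "twist": 0, "jaw": 255},
    {"travel": [0, 0, 0], "twist": 0, "jaw": 255},
  ],
)

```text
t: 26.5
tcp_pos: [0.4173, -0.0845, 0.2304]
ee_rot: [0.0, -0.338, 0.941, 0.0]
force: [0.1, 0.4, -0.3]
grip_width: -0.0001
grasp_force: 0.0
```

```bash
python3 - <<'E'
from h import *
st()
c=read_camera("top"); d=read_camera("side")
a=cv2.resize(c["image"][140:260,195:305,::-1],None,fx=3.6,fy=3.6,interpolation=cv2.INTER_CUBIC)
b=cv2.resize(d["image"][110:230,255:365,::-1],None,fx=3.6,fy=3.6,interpolation=cv2.INTER_CUBIC)
cv2.imwrite("pics/t4.png",np.hstack([a,b])); cv2.imwrite("pics/s4.png",d["image"][:,:,::-1])
E
```

```text
t 26.5 tcp mm [417.3 -84.5 230.4] yaw 129.5 q [-0.2   0.09 -0.18  1.3   0.   -0.89] F [ 0.1  0.4 -0.3] w -0.1 g 0.0
```

View pics/t4.png

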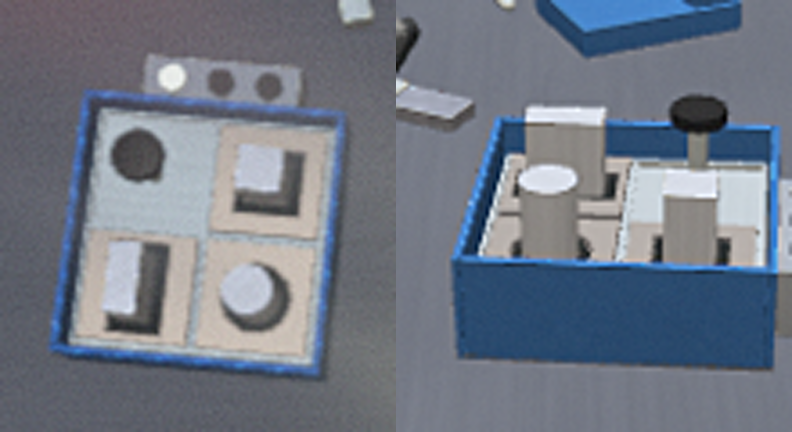

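View pics/s4.png

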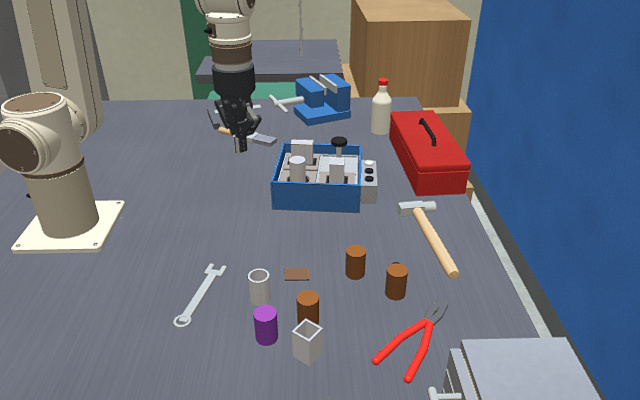

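The tray is down and stays down (pad dropped about 10.6 px, matching 30 mm). The blanks stand seated, the tubes are untouched at (258,287) and (307,342), and the hand is clear.

```bash
python3 -c "from plant import r; print(r.job_done())"
```

```text
the job is handed in; nothing more can be done
None
```

The round, square and flat blanks stand in their matching nests, the tray is pressed down and has stayed down, the tubes are untouched and the hand is clear; I handed the job in at about 27 s.

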